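Stack three hub blanks on a lowering plate

TASK

Make up the stepped hub on the stacking table: slide the three loose discs across the deck onto the round lift plate in its opening, the largest first, then the middle one, then the smallest, each centred on the plate. After the large disc is on, and again after the middle one, press the stack straight down until its top face is level with the deck or a hair below it, so that the next disc can slide on. Slide the discs, do not lift them.

Things in the scene. Friction and masses are not known exactly. Their poses are not given: they have to be found in the camera images.
- stack_table: Low fixed table on the bench: a dark steel deck 250 x 420 x 8 mm on four legs, its flat top 62 mm above the bench, no rim. It has a round opening of 132 mm diameter. The origin is at bench height straight below the centre of the opening; x and y run along the deck's sides: the deck reaches from x = -165 to +85 mm and y = -210 to +210 mm from the origin.
- plate_centre (a point): Centre of the top face of the round grey lift plate (124 mm diameter, 8 mm thick) in the deck's opening. It starts 1.5 to 4.5 mm below the deck's top. The plate only moves up and down, and stays centred in the opening.
- lift (a joint): How far the lift plate has been pressed down, in m: 0 at the top, where its top face is 1.5 mm below the deck's top; 0.036 at its bottom stop. A counterbalanced friction slide: it goes down under a push of about 8 to 16 N and stays where it is left; the discs' weight does not move it.
- disc_large: Plain turned metal disc, 104 mm diameter, 14 mm thick, about 0.3 kg, lying flat on the deck at the start. Origin at the centre of its underside, z up. A spanner and a flat chalk stick, both under 8 mm high, also lie on the deck near its front left corner, out of the way.
- disc_middle: The same in 84 mm diameter, 14 mm thick, about 0.2 kg. Origin at the centre of its underside, z up.
- disc_small: The same in 64 mm diameter, 14 mm thick, about 0.12 kg. Origin at the centre of its underside, z up. The three discs lie about 145 mm from the opening's centre, in any order: one to the left (+y), one to the right (-y), one to the right and nearer to the robot, each with a free straight way to the opening.
There are look-alikes about, which are no part of the job. What is shaped like the disc_large but black or purple is not meant.

How it is judged (in metres and radians):
On the way, in this order (a step that is already met when the one before it is completed fails the run):
1. the large disc lies centred on the lift plate (horizontal distance between disc_large and plate_centre below 0.008 m and z of disc_large in the frame of plate_centre between -0.003 and 0.003 m and angle between disc_large's own z axis and vertical below 0.05 rad), for 0.2 s.
2. pressed down until the large disc's top is level with the deck (all of step 1 and height (world z) of disc_large between 0.043 and 0.0495 m), for 0.2 s.
3. the middle disc lies centred on the large one (all of step 1 and horizontal distance between disc_middle and plate_centre below 0.008 m and z of disc_middle in the frame of disc_large between 0.011 and 0.017 m and angle between disc_middle's own z axis and vertical below 0.05 rad), for 0.2 s.
4. pressed down until the middle disc's top is level with the deck (all of step 3 and height (world z) of disc_middle between 0.043 and 0.0495 m), for 0.2 s.
5. the small disc lies centred on the middle one (all of step 3 and horizontal distance between disc_small and plate_centre below 0.008 m and z of disc_small in the frame of disc_middle between 0.011 and 0.017 m and angle between disc_small's own z axis and vertical below 0.05 rad), for 0.2 s.
At the end, for the whole second after the job is handed in: Large, middle and small disc lie flat on one another on the lift plate in this order, each centre within 8 mm of the plate's centre, the middle disc's top level with the deck (from 5 mm below to 1.5 mm above), all at rest (all of step 5 and height (world z) of disc_middle between 0.043 and 0.0495 m and linear speed of each of disc_large, disc_middle, disc_small below 0.01 m/s); the robot touches nothing.
It fails at once if a disc is lifted more than 15 mm off the deck (height (world z) of any of disc_large, disc_middle, disc_small above 0.077 m).
It also fails if it takes over 72 s, if anything falls off the work surface, if the arm or the gripper's body presses on something with over 40 N, if the wrist force passes 120 N, or if a joint passes its speed limit or range.

ROBOT

A 6-joint arm with a two-finger parallel gripper is mounted at the origin on the work surface; the furniture and walls round the work are solid. World frame = base frame: x ahead of the robot, y to its left, z up, the work surface at z = 0. Lengths are in mm, angles in rad, forces in N, time in s.
With the tool pointing down it reaches from about 275 to 975 mm from the base axis. Payload 8.4 kg.
Tool frame: the origin (TCP) lies at the very end of the fingers, on their centre line; the grasp point (between the pads) lies 19 mm behind it; z points along the fingers, y is the line along which they close (so a half turn about z gives the same grasp; the last joint's range is limited). The gripper opens to 92 mm and grips with 3 to 60 N. Pads are 20 mm wide; open, the fingers measure 128 mm over their backs; the gripper's body (75 mm by 189 mm) begins 69 mm behind the grasp point.
Start: joints at [-1.239, 0.353, 1.633, -0, 1.155, -0.002], TCP at [204.771, -590.505, 214.583] pointing down, gripper open.
Joint ranges: [-2.63, 2.63], [-0.92, 2.1], [0.06, 2.66], [-1.3, 4.44], [0, 2.69], [-3.02, 3.02]. Speed limits (rad/s): [2.22, 2.22, 2.79, 3.14, 3.14, 3.14].

INTERFACE

Orientations are given as a unit quaternion [x, y, z, w].
In Python, from workcell import sensors, vision, ticket, spotter gives the robot as it stands.
- The arm moves only by the shell command python3 -m crank 'ROWS' [OPENING]. ROWS is JSON, a list of rows, each an object of numbers: "x", "y", "z": the shift along the tool's x, y, z as a fraction of full scale; "wx", "wy", "wz": the turn, a rotation vector about the tool's x, y, z as a fraction of full scale. In form: [{"x": .., "y": .., "z": .., "wx": .., "wy": .., "wz": ..}, ...]. A call has 1 to 12 rows; each row is the pose to reach, as a shift and turn from the pose commanded when the call began, along the tool's axes at that moment, turning the shorter way round; what a row does not reach only later rows make up. Full scale, the value 1, is 200 mm for a shift and 180 degrees for a turn. A row lasts 1/10 s, in which the tool goes at most 50 mm and 8.59 degrees, less where a joint would pass 70% of its speed; a pose out of reach is approached as far as the arm can. A call with a number of a shift or a turn outside -1 to 1 is refused whole. A call with a gripper value outside its range is refused whole. OPENING is the opening, from -1 (shut) to 1 (fully open), set as the call begins (- or left out, the last holds). The fingers move at their own pace and stop on an object; the grip force is fixed at half the most. Time passes only in rows, so rows that repeat a pose let the fingers close. It gives the time, the measured TCP pose, the force, the opening and the grip force at its end, in the units of the state.
- sensors.read_state(): the state, without advancing time (a new reading comes with each control period).
- vision.capture(name): name is "scene" or "top" or "wrist"; returns the picture (420x560x3 uint8, red, green, blue); there is no depth.
- vision.camera_model(name): a dict with "camera_matrix" (3x3 intrinsics, pixels), "xyz" and "orientation" of the camera in the world. Camera axes: x right, y down, z forward; pixel columns grow to the right and rows downward; lengths in mm; the calibration is good to about 2 mm. A picture is of the moment at which its call begins: read the wrist's pose just before it. camera_model takes no time and is no camera call; for the wrist camera it gives the pose at the moment of the call.
- ticket.close_job(): hands the job in; it is judged then, once.
Trained networks look in the newest picture that a camera, given by its name, has taken for a name from the list of things; names that differ only in an ending like _2 or _b are one class to them, and where a whole thing is asked for, a point or a joint stands for the part that bears it (a point fixed in the world has none). Each returns a list of dicts, best first, with "score" (0 to 1); they miss things now and then, are a little off and sometimes report something else, mostly with a low value. They report only what shows in the picture. A call takes as long as a camera call. They do not tell look-alikes from the thing itself.
- spotter.find_in(camera, thing): "at" ([column, row] in pixels, amid what is visible of it).
The state is a dict: "time": time; "joint_positions": joint angles; "joint_vel": joint speeds; "tau": joint torques, N m; "tool_pos": TCP position; "eef_rot": TCP orientation; "contact_force": force on the tool from outside, world axes, zero at the start; "torque": the same for the moment, N m; "width": finger opening in mm; "gripper_force": force on a finger pad.
Only numpy, scipy, OpenCV 4.12 (cv2) and the standard library are available. Lean on these libraries where they do the work, as an engineer would, in place of code of your own. Each camera call takes 0.05 s, during which the arm holds its last target. There are 200 camera calls.

## Working session

There is one attempt and no reset: what is moved stays moved. The work goes in short steps, Python scripts to look and compute and a shell command to move; the robot and the scene stay as the last step left them, time stands still between calls to the robot, and variables do not carry over. Pictures are saved under pics/ and viewed, at most 10 in all, crops included, and the job is handed in when it is done.

```bash
mkdir -p pics; ls
cat > h.py <<'E'
import numpy as np, cv2
from scipy.spatial.transform import Rotation as R
from workcell import sensors, vision, ticket, spotter
def ray(cam,px,m=None):
    m=m or vision.camera_model(cam)
    K=np.array(m["camera_matrix"]); o=np.array(m["xyz"]); q=m["orientation"]
    d=R.from_quat(q).as_matrix()@np.linalg.solve(K,[px[0],px[1],1.]) if len(np.shape(q))==1 else np.array(q)@np.linalg.solve(K,[px[0],px[1],1.])
    return o,d
def onz(cam,px,z,m=None):
    o,d=ray(cam,px,m); return o+d*(z-o[2])/d[2]
def tri(a,b):
    (o1,d1),(o2,d2)=a,b
    A=np.c_[d1,-d2]; s=np.linalg.lstsq(A,o2-o1,rcond=None)[0]
    p,q=o1+s[0]*d1,o2+s[1]*d2
    return (p+q)/2,np.linalg.norm(p-q)
def save(im,name): cv2.imwrite("pics/"+name+".png",im[:,:,::-1])
E
python3 - <<'E'
from h import *
print(sensors.read_state())
T=["disc_large","disc_middle","disc_small","plate_centre","stack_table"]
ims=[]
F={}
for c in ["scene","top"]:
    im=vision.capture(c); save(im,c+"0")
    for t in T:
        f=spotter.find_in(c,t); F[c,t]=f
        print(c,t,[(np.round(x["at"],1).tolist(),round(x["score"],2), np.round(onz(c,x["at"],70)).tolist()) for x in f[:4]])
    print(vision.camera_model(c))
E
```

```text
pics
{'time': 0.0, 'joint_positions': array([-1.23939493e+00,  3.53661943e-01,  1.63411439e+00,  3.88621250e-05,
        1.15520952e+00, -2.39146926e-03]), 'joint_vel': array([ 0.00027827, -0.00169829,  0.0016632 , -0.00082087, -0.00056923,
        0.00144291]), 'tau': array([ 3.24908106e-03, -5.93828201e+01, -3.34215939e+01,  7.00367521e-02,
        2.35505740e-02, -1.59738979e-04]), 'tool_pos': array([ 204.62516566, -590.03309747,  213.86353522]), 'eef_rot': array([ 9.86106154e-01,  1.66114924e-01, -9.65460527e-05, -6.90104360e-04]), 'contact_force': array([-0.02547551, -0.65631544,  0.2421777 ]), 'torque': array([-0.05244031,  0.01420538, -0.00241973]), 'gripper_force': 0.0, 'width': 92.01997081836676}
scene disc_large [([176.9, 302.5], 0.76, [281.0, 88.0, 70.0])]
scene disc_middle [([184.1, 225.9], 0.76, [470.0, -111.0, 70.0])]
scene disc_small []
scene plate_centre [([209.1, 209.1], 0.41, [486.0, -207.0, 70.0])]
scene stack_table []
{'camera_matrix': array([[474.98058382,   0.        , 270.64601155],
       [  0.        , 474.98058382, 211.28159173],
       [  0.        ,   0.        ,   1.        ]]), 'xyz': array([-223.33968745,  521.04369726,  564.23995375]), 'orientation': array([-0.27442632,  0.80344642, -0.50478241,  0.15607294])}
top disc_large [([281.8, 280.1], 0.96, [233.0, -289.0, 70.0]), ([406.5, 200.8], 0.83, [406.0, -553.0, 70.0]), ([138.7, 221.3], 0.76, [353.0, 18.0, 70.0]), ([336.2, 150.7], 0.73, [512.0, -402.0, 70.0])]
top disc_middle [([203.3, 169.6], 0.9, [466.0, -116.0, 70.0])]
top disc_small [([324.0, 210.3], 0.75, [383.0, -377.0, 70.0])]
top plate_centre []
top stack_table []
{'camera_matrix': array([[540.12133847,   0.        , 279.94995772],
       [  0.        , 540.12133847, 212.06302304],
       [  0.        ,   0.        ,   1.        ]]), 'xyz': array([ 298.02709168, -275.23886218, 1221.57355884]), 'orientation': array([ 0.7123167 , -0.7010057 ,  0.02674036, -0.02192876])}
```

```bash
python3 -c "
import cv2,numpy as np
a=cv2.imread('pics/top0.png');cv2.imwrite('pics/top0b.png',cv2.resize(a,(800,600)))"
```

```text
(no output)
```

View pics/top0b.png

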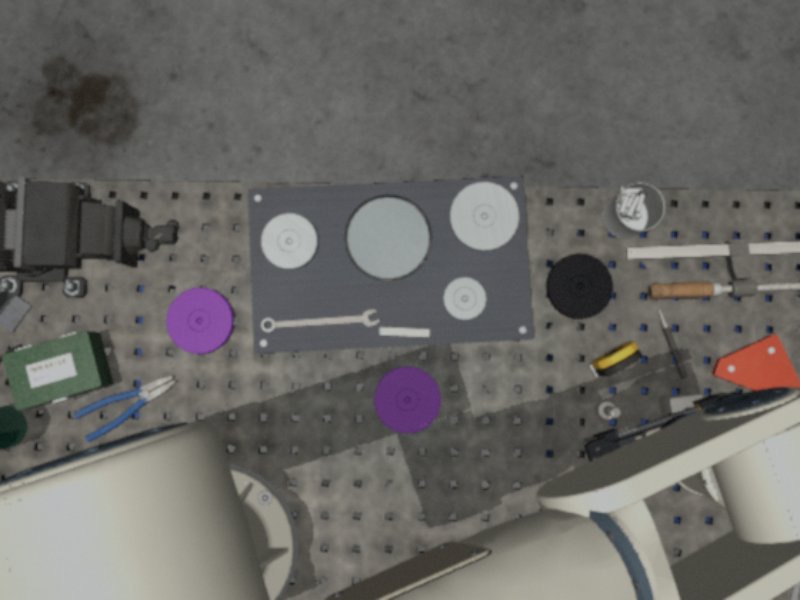

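View pics/scene0.png

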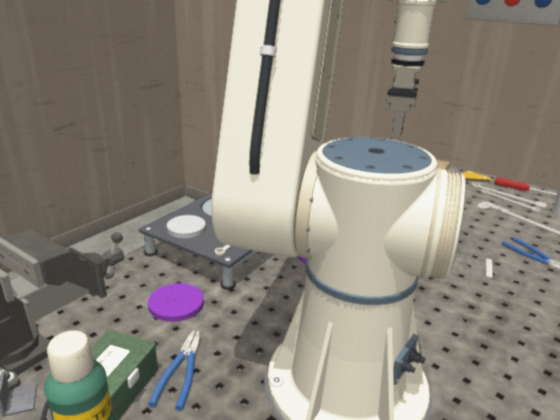

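Top view (in 560x420 pixels): plate at (272,166), large disc at (339,150), middle at (202,169), small at (325,209). The purple and black discs are off the deck. The scene view shows a wall behind the table, with its base near (185,190).

```bash
cat >> h.py <<'E'
def circ(im,cam,guess,rpx,m=None):
    """edge-based ellipse fit near guess: radial strongest gradient"""
    g=cv2.GaussianBlur(cv2.cvtColor(im,cv2.COLOR_RGB2GRAY),(3,3),0).astype(np.float32)
    c=np.array(guess,float)
    for it in range(3):
        P=[]
        for a in np.arange(0,2*np.pi,np.pi/60):
            r=np.arange(rpx*.8,rpx*1.2,.25)
            xs=(c[0]+r*np.cos(a)).astype(np.float32)[None]; ys=(c[1]+r*np.sin(a)).astype(np.float32)[None]
            v=cv2.remap(g,xs,ys,cv2.INTER_LINEAR)[0]
            d=v[:-4]-v[4:]; k=np.argmax(d); P.append([xs[0,k+2],ys[0,k+2],d[k]])
        P=np.array(P,np.float32)
        Q=P[P[:,2]>.4*np.median(P[:,2])][:,:2]
        for _ in range(3):
            e=cv2.fitEllipse(Q)
            rr=np.linalg.norm(Q-np.array(e[0]),axis=1); m0=np.median(rr)
            Q=Q[abs(rr-m0)<max(.06*m0,1.5)] if max(e[1])/min(e[1])<1.1 else Q
        c=np.array(e[0]); rpx=sum(e[1])/4
    return c,e[1],len(Q)
E
python3 - <<'E'
from h import *
im=vision.capture("top")
f=540.12
for n,g,D,z in [("plate",(271.6,166),124,60),("large",(339,150.5),104,76),("middle",(202.3,168.7),84,76),("small",(325.5,208.6),64,76)]:
    c,ax,k=circ(im,"top",g,D/2*f/(1221.6-z))
    p=onz("top",c,z)
    print(n,c.round(1),np.round(ax,1),k,"z from size",round(1221.6-f*D/np.mean(ax)),p.round(1))
for n,px in [("TR",(514,185)),("BR",(522,330)),("TL",(257,198)),("BL",(263,343))]:
    print(n,onz("top",np.array(px)*.7,62).round(1))
for px in [(185,190),(215,180)]: print(onz("scene",px,0).round())
E
```

```text
Traceback (most recent call last):
  File "h.py", line 31, in circ
    e=cv2.fitEllipse(Q)
cv2.error: OpenCV(4.12.0) /io/opencv/modules/imgproc/src/shapedescr.cpp:356: error: (-215:Assertion failed) n >= 0 && (depth == CV_32F || depth == CV_32S) in function 'fitEllipseNoDirect'
```

```bash
sed -i 's/e=cv2.fitEllipse(Q)/e=cv2.fitEllipse(np.ascontiguousarray(Q,np.float32))/' h.py
python3 - <<'E'
from h import *
im=vision.capture("top")
f=540.12
for n,g,D,z in [("plate",(271.6,166),124,60),("large",(339,150.5),104,76),("middle",(202.3,168.7),84,76),("small",(325.5,208.6),64,76)]:
    c,ax,k=circ(im,"top",g,D/2*f/(1221.6-z))
    p=onz("top",c,z)
    print(n,c.round(1),np.round(ax,1),k,"z from size",round(1221.6-f*D/np.mean(ax)),p.round(1))
for n,px in [("TR",(514,185)),("BR",(522,330)),("TL",(257,198)),("BL",(263,343))]:
    print(n,onz("top",np.array(px)*.7,62).round(1))
for px in [(185,190),(215,180)]: print(onz("scene",px,0).round())
E
```

```text
plate [271.3 166.1] [56.8 57.1] 120 z from size 45 [ 477.8 -262.2   60. ]
large [338.7 150.7] [47.7 48.2] 120 z from size 51 [ 511.  -406.4   76. ]
middle [201.9 168.2] [38.6 39.1] 120 z from size 55 [ 468.3 -114.2   76. ]
small [324.9 208.5] [29.5 29.8] 120 z from size 56 [ 386.2 -378.    76. ]
TR [ 561.  -453.5   62. ]
BR [ 340.2 -466.8   62. ]
TL [534.2 -63.   62. ]
BL [314.5 -78.2  62. ]
[ 728. -358.    0.]
[ 713. -470.    0.]
```

```bash
cat >> h.py <<'E'
def go(xyz,ang=None):
    """print fractions from the present pose to TCP xyz with tool x at world angle ang (deg), tool down"""
    s=sensors.read_state(); M=R.from_quat(s["eef_rot"])
    d=M.inv().apply(np.array(xyz,float)-s["tool_pos"])
    a=np.deg2rad(ang) if ang is not None else np.arctan2(*M.as_matrix()[1::-1,0])
    T=R.from_matrix(np.array([[np.cos(a),np.sin(a),0],[np.sin(a),-np.cos(a),0],[0,0,-1]]).T)
    w=(M.inv()*T).as_rotvec()
    print("at",s["tool_pos"].round(1),"ang",round(np.degrees(np.arctan2(*M.as_matrix()[1::-1,0])),2),"F",s["contact_force"].round(1),"t",s["time"],"mm",d.round(1),"xyz",(d/200).round(4),"w",(w/np.pi).round(4))
E
python3 - <<'E'
from h import *
go([400,-460,214],102.9)
go([521.7,-453,150],102.9)
E
```

```text
at [ 204.8 -590.5  214.6] ang 19.12 F [ 1.1 -0.2  0.4] t 0.7 mm [227.2 -59.4   0.6] xyz [ 1.1361 -0.2968  0.0031] w [ 0.      0.     -0.4654]
at [ 204.8 -590.5  214.6] ang 19.12 F [ 1.1 -0.2  0.4] t 0.7 mm [344.5 -26.1  64.6] xyz [ 1.7225 -0.1306  0.3231] w [ 0.      0.     -0.4654]
```

```bash
python3 -m crank '[{"x":0.2,"y":-0.01,"wz":-0.045},{"x":0.4,"y":-0.03,"wz":-0.09},{"x":0.6,"y":-0.05,"wz":-0.135},{"x":0.75,"y":-0.05,"wz":-0.18},{"x":0.86,"y":-0.06,"wz":-0.226},{"x":0.86,"y":-0.06,"wz":-0.272},{"x":0.86,"y":-0.06,"wz":-0.318},{"x":0.86,"y":-0.06,"wz":-0.364},{"x":0.86,"y":-0.06,"wz":-0.41},{"x":0.86,"y":-0.06,"wz":-0.4654},{"x":0.86,"y":-0.06,"wz":-0.4654},{"x":0.86,"y":-0.06,"wz":-0.4654}]' 1
python3 - <<'E'
from h import *
go([521.7,-453,120],102.9)
im=vision.capture("wrist"); save(im,"w1")
m=vision.camera_model("wrist"); print(m["xyz"])
E
```

```text
at [ 204.8 -590.5  214.6] ang 19.12 F [ 1.1 -0.2  0.4] t 0.7 mm [344.5 -26.1  94.6] xyz [ 1.7225 -0.1306  0.4731] w [ 0.      0.     -0.4654]
[ 283.69221602 -562.28248459  384.1447341 ]invalid input
```

View pics/w1.png

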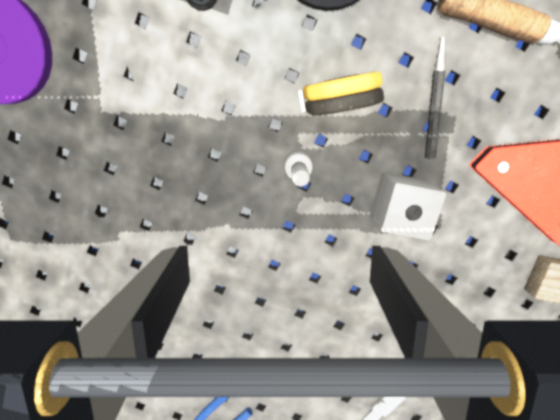

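The wrist picture shows the fingers at the bottom and the bench ahead (tool +x is up); no part is in view. The call was refused, so all six keys are probably needed in each row.

```bash
python3 -m crank '[{"x":0.2,"y":-0.01,"z":0,"wx":0,"wy":0,"wz":-0.045},{"x":0.4,"y":-0.03,"z":0,"wx":0,"wy":0,"wz":-0.09},{"x":0.6,"y":-0.05,"z":0,"wx":0,"wy":0,"wz":-0.135},{"x":0.75,"y":-0.05,"z":0,"wx":0,"wy":0,"wz":-0.18},{"x":0.86,"y":-0.06,"z":0,"wx":0,"wy":0,"wz":-0.226},{"x":0.86,"y":-0.06,"z":0,"wx":0,"wy":0,"wz":-0.272},{"x":0.86,"y":-0.06,"z":0,"wx":0,"wy":0,"wz":-0.318},{"x":0.86,"y":-0.06,"z":0,"wx":0,"wy":0,"wz":-0.364},{"x":0.86,"y":-0.06,"z":0,"wx":0,"wy":0,"wz":-0.41},{"x":0.86,"y":-0.06,"z":0,"wx":0,"wy":0,"wz":-0.4654},{"x":0.86,"y":-0.06,"z":0,"wx":0,"wy":0,"wz":-0.4654},{"x":0.86,"y":-0.06,"z":0,"wx":0,"wy":0,"wz":-0.4654}]' 1
python3 - <<'E'
from h import *
go([515,-425,214],102.9)
E
```

```text
time: 1.95
tool_pos: [363.3, -522.8, 214.6]
eef_rot: [0.624, 0.781, -0.0, -0.0]
contact_force: [-0.5, -0.1, 0.4]
width: 92.1
gripper_force: 0.0
at [ 363.3 -522.8  214.6] ang 102.73 F [-0.5 -0.1  0.4] t 1.95 mm [ 62.  169.5   0.6] xyz [0.31   0.8475 0.0029] w [-0.    -0.    -0.001]
```

```bash
python3 -m crank '[{"x":0.06,"y":0.2,"z":0,"wx":0,"wy":0,"wz":0},{"x":0.14,"y":0.42,"z":0,"wx":0,"wy":0,"wz":0},{"x":0.23,"y":0.64,"z":0,"wx":0,"wy":0,"wz":0},{"x":0.31,"y":0.847,"z":0,"wx":0,"wy":0,"wz":-0.001},{"x":0.31,"y":0.847,"z":0,"wx":0,"wy":0,"wz":-0.001},{"x":0.31,"y":0.847,"z":0,"wx":0,"wy":0,"wz":-0.001}]'
python3 - <<'E'
from h import *
go([521.7,-453,120],102.9)
m=vision.camera_model("wrist")
im=vision.capture("wrist"); save(im,"w2")
K=m["camera_matrix"]; q=R.from_quat(m["orientation"])
print(m["xyz"],K[0][0])
for n,P,D in [("plate",(477.8,-262.2,60),124),("large",(511,-406.4,76),104),("small",(386.2,-378,76),64)]:
    c=K@q.inv().apply(np.array(P)-m["xyz"]); rp=D/2*K[0][0]/c[2]; c=c[:2]/c[2]
    print(n,"pred",c.round(),rp.round())
    try:
        cc,ax,k=circ(im,"wrist",c,rp); print(cc.round(1),np.round(ax,1),k,onz("wrist",cc,P[2],m).round(1))
    except Exception as e: print("fail")
E
```

```text
time: 2.55
tool_pos: [515.2, -423.9, 214.4]
eef_rot: [0.622, 0.783, -0.0, -0.0]
contact_force: [-0.3, -0.2, -0.2]
width: 91.9
gripper_force: 0.0
at [ 515.2 -423.9  214.4] ang 103.05 F [-0.3 -0.2 -0.2] t 2.55 mm [-29.8  -0.2  94.4] xyz [-0.1491 -0.0008  0.4719] w [-0.0001 -0.      0.0008]
[ 495.21683235 -341.03223083  383.91894223] 371.2546633521983
plate pred [280. -22.] 81.0
[279.9 -26.2] [160.5 179.1] 55 [ 476.7 -259.4   60. ]
large pred [280. 172.] 61.0
[279.4 167.6] [120.3 122.4] 120 [ 509.6 -403.3   76. ]
small pred [136. 103.] 40.0
[135.9 101. ] [75.5 85. ] 120 [ 385.6 -376.4   76. ]
```

View pics/w2.png

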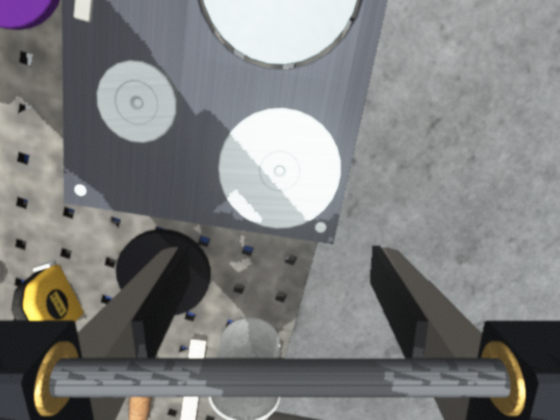

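```bash
python3 -m crank '[{"x":-0.14,"y":0,"z":0.1,"wx":0,"wy":0,"wz":0.0008},{"x":-0.14,"y":0,"z":0.3,"wx":0,"wy":0,"wz":0.0008},{"x":-0.14,"y":0,"z":0.5,"wx":0,"wy":0,"wz":0.0008},{"x":-0.14,"y":0,"z":0.65,"wx":0,"wy":0,"wz":0.0008},{"x":-0.14,"y":0,"z":0.71,"wx":0,"wy":0,"wz":0.0008},{"x":-0.14,"y":0,"z":0.74,"wx":0,"wy":0,"wz":0.0008},{"x":-0.14,"y":0,"z":0.74,"wx":0,"wy":0,"wz":0.0008},{"x":-0.14,"y":0,"z":0.74,"wx":0,"wy":0,"wz":0.0008}]'
python3 - <<'E'
from h import *
u=np.array([-33.1,144]);u/=np.hypot(*u)
for d in (34,37): go([*(np.array([477.2,-260.8])-d*u),65.5])
E
```

```text
time: 3.4
tool_pos: [521.6, -452.8, 68.3]
eef_rot: [0.623, 0.782, -0.0, 0.001]
contact_force: [0.4, 0.5, 0.4]
width: 91.8
gripper_force: 0.0
at [ 521.6 -452.8   68.3] ang 102.9 F [0.4 0.5 0.4] t 3.4 mm [163.1  -0.4   2.5] xyz [ 0.8153 -0.0019  0.0124] w [0.0004 0.0006 0.    ]
at [ 521.6 -452.8   68.3] ang 102.9 F [0.4 0.5 0.4] t 3.4 mm [160.1  -0.4   2.5] xyz [ 0.8003 -0.0019  0.0124] w [0.0004 0.0006 0.    ]
```

```bash
python3 -m crank '[{"x":0.03,"y":0,"z":0.008,"wx":0,"wy":0,"wz":0},{"x":0.07,"y":0,"z":0.008,"wx":0,"wy":0,"wz":0},{"x":0.14,"y":0,"z":0.008,"wx":0,"wy":0,"wz":0},{"x":0.22,"y":0,"z":0.008,"wx":0,"wy":0,"wz":0},{"x":0.31,"y":0,"z":0.008,"wx":0,"wy":0,"wz":0},{"x":0.4,"y":0,"z":0.008,"wx":0,"wy":0,"wz":0},{"x":0.48,"y":0,"z":0.008,"wx":0,"wy":0,"wz":0},{"x":0.56,"y":0,"z":0.008,"wx":0,"wy":0,"wz":0},{"x":0.62,"y":0,"z":0.008,"wx":0,"wy":0,"wz":0},{"x":0.66,"y":0,"z":0.008,"wx":0,"wy":0,"wz":0},{"x":0.68,"y":0,"z":0.008,"wx":0,"wy":0,"wz":0},{"x":0.68,"y":0,"z":0.008,"wx":0,"wy":0,"wz":0}]'
python3 - <<'E'
from h import *
u=np.array([-33.1,144]);u/=np.hypot(*u)
go([*(np.array([477.2,-260.8])-35*u),65.5])
m=vision.camera_model("wrist")
im=vision.capture("wrist"); im2=vision.capture("top")
save(np.hstack([im,im2])[:, :],"p1")
a=cv2.imread("pics/p1.png"); cv2.imwrite("pics/p1.png",cv2.resize(a,(800,300)))
E
```

```text
time: 4.6
tool_pos: [490.3, -318.6, 64.8]
eef_rot: [0.623, 0.782, 0.0, -0.0]
contact_force: [0.7, 0.5, 0.8]
width: 91.6
gripper_force: 0.5
at [ 490.3 -318.6   64.8] ang 102.94 F [0.7 0.5 0.8] t 4.6 mm [24.3  0.2 -0.7] xyz [ 0.1213  0.0008 -0.0033] w [-0.0001 -0.0003  0.    ]
```

View pics/p1.png

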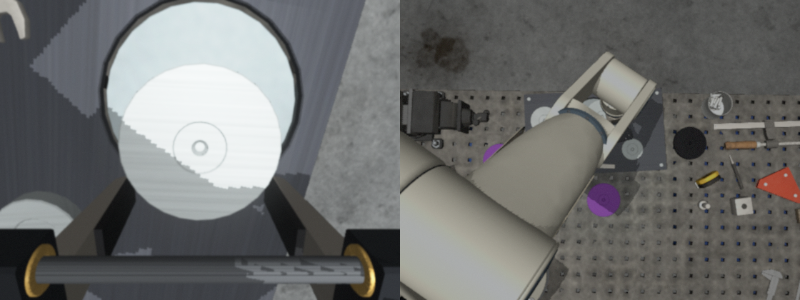

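The disc (wrist view, half scale, about (200,148)) sits snugly between the fingers and is partly over the opening, whose plate centre is at about (202,95).

```bash
cat >> h.py <<'E'
from scipy.optimize import least_squares
def wcirc(im,cam,xy,z,r,m,a0=0,a1=360,fr=0.12):
    """fit circle of known radius r in plane z to bright->dark edges; world angles a0..a1"""
    g=cv2.GaussianBlur(cv2.cvtColor(im,cv2.COLOR_RGB2GRAY),(3,3),0).astype(np.float32)
    K=np.array(m["camera_matrix"]); q=R.from_quat(m["orientation"]).inv(); c=np.array(xy,float)
    rs=np.arange(r*(1-fr),r*(1+fr),.25)
    for it in range(3):
        P=[]
        for a in np.deg2rad(np.arange(a0,a1,2)):
            W=np.c_[c[0]+rs*np.cos(a),c[1]+rs*np.sin(a),0*rs+z]
            C=q.apply(W-m["xyz"])@K.T; C=(C[:,:2]/C[:,2:]).astype(np.float32)
            if C.min()<1 or C[:,0].max()>558 or C[:,1].max()>418: continue
            v=cv2.remap(g,C[:,0][None],C[:,1][None],cv2.INTER_LINEAR)[0]
            d=v[:-6]-v[6:]; k=np.argmax(d)
            if d[k]>15: P.append(W[k+3,:2])
        P=np.array(P)
        s=least_squares(lambda p:np.hypot(*(P-p).T)-r,c,loss="soft_l1",f_scale=.5); c=s.x
    return c,len(P),np.median(abs(s.fun))
E
python3 - <<'E'
from h import *
m=vision.camera_model("wrist"); im=cv2.imread("pics/p1.png")
im=vision.capture("wrist")
for z in (76,74):print("large",wcirc(im,"wrist",(480,-290),z,52,m,0,360))
for z in (60.5,58):print("plate",wcirc(im,"wrist",(477,-260),z,62,m,0,200))
go([0,0,65.5])
E
```

```text
large (array([ 482.18780568, -285.70414476]), 180, np.float64(1.2159484468909234))
large (array([ 482.18570276, -286.64059613]), 180, np.float64(0.4906179032718754))
plate (array([ 477.29396982, -262.77550879]), 74, np.float64(0.2917414524145663))
plate (array([ 477.17374799, -261.82504862]), 74, np.float64(0.060777839316241256))
at [ 490.3 -319.3   64.6] ang 102.91 F [0.2 0.9 0.2] t 4.75 mm [ 4.208e+02 -4.065e+02 -3.000e-01] xyz [ 2.1038e+00 -2.0326e+00 -1.6000e-03] w [-0.0002 -0.0003  0.    ]
```

```bash
python3 -m crank '[{"x":0.02,"y":0,"z":-0.002,"wx":0,"wy":0,"wz":0},{"x":0.05,"y":0,"z":-0.002,"wx":0,"wy":0,"wz":0},{"x":0.08,"y":0,"z":-0.002,"wx":0,"wy":0,"wz":0},{"x":0.105,"y":0,"z":-0.002,"wx":0,"wy":0,"wz":0},{"x":0.118,"y":0,"z":-0.002,"wx":0,"wy":0,"wz":0},{"x":0.124,"y":0,"z":-0.002,"wx":0,"wy":0,"wz":0},{"x":0.124,"y":0,"z":-0.002,"wx":0,"wy":0,"wz":0},{"x":0.124,"y":0,"z":-0.002,"wx":0,"wy":0,"wz":0}]'
python3 - <<'E'
from h import *
m=vision.camera_model("wrist")
im=vision.capture("wrist"); save(im,"p2")
for z in (74,72):print("large",wcirc(im,"wrist",(477,-262),z,52,m,0,360))
for z in (60,58):print("hole/plate",wcirc(im,"wrist",(477,-262),z,62,m,20,180,.06))
go([0,0,65.5])
E
```

```text
time: 5.55
tool_pos: [485.0, -295.1, 65.4]
eef_rot: [0.623, 0.782, 0.0, -0.0]
contact_force: [0.1, -0.7, -0.1]
width: 92.1
gripper_force: 0.0
large (array([ 476.77674718, -263.31992209]), 180, np.float64(0.6607916318276885))
large (array([ 476.77087885, -263.76939862]), 180, np.float64(0.48611323848248844))
hole/plate (array([ 477.13381163, -262.40539651]), 80, np.float64(0.12584887762543673))
hole/plate (array([ 477.20366819, -262.14425718]), 80, np.float64(0.04227607666188504))
at [ 485.1 -295.2   65.5] ang 102.93 F [ 0.4 -0.2  0.1] t 5.6 mm [ 3.963e+02 -4.067e+02 -1.000e-01] xyz [ 1.9813e+00 -2.0336e+00 -4.0000e-04] w [0. 0. 0.]
```

View pics/p2.png

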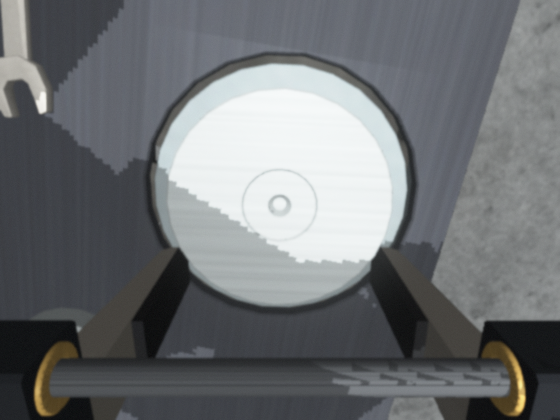

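Large disc lies centred on the plate, about 1.5 mm off by fit. Now press it down with closed fingers.

```bash
python3 -m crank '[{"x":-0.02,"y":0,"z":0,"wx":0,"wy":0,"wz":0},{"x":-0.02,"y":0,"z":-0.06,"wx":0,"wy":0,"wz":0},{"x":-0.02,"y":0,"z":-0.12,"wx":0,"wy":0,"wz":0},{"x":0.08,"y":0,"z":-0.12,"wx":0,"wy":0,"wz":0},{"x":0.17,"y":0,"z":-0.12,"wx":0,"wy":0,"wz":0},{"x":0.17,"y":0,"z":-0.12,"wx":0,"wy":0,"wz":0}]'
python3 -m crank '[{"x":0,"y":0,"z":0,"wx":0,"wy":0,"wz":0},{"x":0,"y":0,"z":0,"wx":0,"wy":0,"wz":0},{"x":0,"y":0,"z":0,"wx":0,"wy":0,"wz":0},{"x":0,"y":0,"z":0,"wx":0,"wy":0,"wz":0},{"x":0,"y":0,"z":0,"wx":0,"wy":0,"wz":0},{"x":0,"y":0,"z":0.02,"wx":0,"wy":0,"wz":0},{"x":0,"y":0,"z":0.05,"wx":0,"wy":0,"wz":0},{"x":0,"y":0,"z":0.07,"wx":0,"wy":0,"wz":0},{"x":0,"y":0,"z":0.08,"wx":0,"wy":0,"wz":0},{"x":0,"y":0,"z":0.08,"wx":0,"wy":0,"wz":0}]' -1
python3 -c "
from h import *
go([477,-262,61])"
```

```text
time: 6.2
tool_pos: [476.5, -260.0, 89.9]
eef_rot: [0.623, 0.783, 0.0, -0.001]
contact_force: [-0.1, 0.5, 0.1]
width: 92.0
gripper_force: 0.0
time: 7.2
tool_pos: [477.6, -262.1, 73.2]
eef_rot: [0.623, 0.782, -0.0, 0.0]
contact_force: [-0.9, -0.3, 2.0]
width: 14.1
gripper_force: 1.1
at [ 477.6 -262.1   73.2] ang 102.94 F [-0.9 -0.3  2. ] t 7.2 mm [ 0.2 -0.5 12.2] xyz [ 0.0009 -0.0027  0.0612] w [0. 0. 0.]
```

```bash
python3 -m crank '[{"x":0,"y":0,"z":-0.01,"wx":0,"wy":0,"wz":0},{"x":0,"y":0,"z":-0.01,"wx":0,"wy":0,"wz":0},{"x":0,"y":0,"z":0,"wx":0,"wy":0,"wz":0},{"x":0,"y":0,"z":0.02,"wx":0,"wy":0,"wz":0},{"x":0,"y":0,"z":0.035,"wx":0,"wy":0,"wz":0},{"x":0,"y":0,"z":0.045,"wx":0,"wy":0,"wz":0},{"x":0,"y":0,"z":0.05,"wx":0,"wy":0,"wz":0},{"x":0,"y":0,"z":0.05,"wx":0,"wy":0,"wz":0}]' -1
python3 -c "
from h import *
go([477,-262,61])"
```

```text
time: 8.0
tool_pos: [477.5, -262.0, 63.7]
eef_rot: [0.623, 0.782, 0.0, 0.0]
contact_force: [-2.2, 2.0, 7.8]
width: 0.4
gripper_force: 3.8
at [ 477.5 -262.    63.7] ang 102.93 F [-2.2  2.   7.8] t 8.0 mm [ 0.1 -0.5  2.7] xyz [ 0.0007 -0.0024  0.0137] w [0.0001 0.0001 0.    ]
```

```bash
python3 -m crank '[{"x":0,"y":0,"z":0.006,"wx":0,"wy":0,"wz":0},{"x":0,"y":0,"z":0.012,"wx":0,"wy":0,"wz":0},{"x":0,"y":0,"z":0.014,"wx":0,"wy":0,"wz":0},{"x":0,"y":0,"z":0.014,"wx":0,"wy":0,"wz":0},{"x":0,"y":0,"z":0.014,"wx":0,"wy":0,"wz":0}]'
python3 -c "
from h import *
for i in range(3): go([477,-262,61]); vision.capture('top')"
```

```text
time: 8.5
tool_pos: [477.5, -262.1, 61.1]
eef_rot: [0.623, 0.782, 0.0, 0.0]
contact_force: [-3.2, 0.8, 9.5]
width: 0.6
gripper_force: 4.6
at [ 477.5 -262.1   61.1] ang 102.93 F [-3.2  0.8  9.5] t 8.5 mm [ 0.2 -0.5  0.1] xyz [ 0.0009 -0.0023  0.0004] w [0.0001 0.0001 0.    ]
at [ 477.5 -262.1   61.1] ang 102.93 F [-2.2  1.1  8.8] t 8.55 mm [ 0.2 -0.5  0.1] xyz [ 0.0008 -0.0024  0.0004] w [0.0001 0.0001 0.    ]
at [ 477.5 -262.    61.1] ang 102.93 F [-2.7  1.6  9.4] t 8.6 mm [ 0.1 -0.4  0.1] xyz [ 0.0007 -0.0022  0.0003] w [0.0001 0.0001 0.    ]
```

```bash
python3 -m crank '[{"x":0,"y":0,"z":-0.1,"wx":0,"wy":0,"wz":0},{"x":0,"y":0,"z":-0.3,"wx":0,"wy":0,"wz":0.047},{"x":0.1,"y":0,"z":-0.5,"wx":0,"wy":0,"wz":0.094},{"x":0.2,"y":0,"z":-0.6,"wx":0,"wy":0,"wz":0.141},{"x":0.3,"y":0,"z":-0.6,"wx":0,"wy":0,"wz":0.188},{"x":0.4,"y":0,"z":-0.6,"wx":0,"wy":0,"wz":0.235},{"x":0.5,"y":0,"z":-0.6,"wx":0,"wy":0,"wz":0.282},{"x":0.6,"y":0,"z":-0.6,"wx":0,"wy":0,"wz":0.329},{"x":0.7,"y":0,"z":-0.6,"wx":0,"wy":0,"wz":0.376},{"x":0.8,"y":0,"z":-0.6,"wx":0,"wy":0,"wz":0.423},{"x":0.86,"y":0,"z":-0.6,"wx":0,"wy":0,"wz":0.47},{"x":0.86,"y":0,"z":-0.6,"wx":0,"wy":0,"wz":0.517}]' 0.39
python3 -c "
from h import *
go([467,-85,195],-86.4)"
```

```text
time: 9.85
tool_pos: [438.2, -93.0, 180.3]
eef_rot: [0.996, 0.084, -0.0, -0.0]
contact_force: [-0.1, -0.9, 0.3]
width: 63.7
gripper_force: 0.0
at [438.2 -93.  180.3] ang 9.6 F [-0.1 -0.9  0.3] t 9.85 mm [ 29.7  -3.1 -14.7] xyz [ 0.1486 -0.0156 -0.0736] w [0.000e+00 3.000e-04 5.333e-01]
```

```bash
python3 -m crank '[{"x":0.03,"y":0,"z":-0.03,"wx":0,"wy":0,"wz":0.047},{"x":0.06,"y":0,"z":-0.07,"wx":0,"wy":0,"wz":0.094},{"x":0.09,"y":0,"z":-0.07,"wx":0,"wy":0,"wz":0.141},{"x":0.12,"y":-0.01,"z":-0.07,"wx":0,"wy":0,"wz":0.188},{"x":0.149,"y":-0.016,"z":-0.07,"wx":0,"wy":0,"wz":0.235},{"x":0.149,"y":-0.016,"z":-0.07,"wx":0,"wy":0,"wz":0.282},{"x":0.149,"y":-0.016,"z":-0.07,"wx":0,"wy":0,"wz":0.329},{"x":0.149,"y":-0.016,"z":-0.07,"wx":0,"wy":0,"wz":0.376},{"x":0.149,"y":-0.016,"z":-0.07,"wx":0,"wy":0,"wz":0.423},{"x":0.149,"y":-0.016,"z":-0.07,"wx":0,"wy":0,"wz":0.47},{"x":0.149,"y":-0.016,"z":-0.07,"wx":0,"wy":0,"wz":0.517},{"x":0.149,"y":-0.016,"z":-0.07,"wx":0,"wy":0,"wz":0.533}]'
python3 -m crank '[{"x":0,"y":0,"z":0,"wx":0,"wy":0,"wz":0},{"x":0,"y":0,"z":0,"wx":0,"wy":0,"wz":0}]'
python3 - <<'E'
from h import *
go([467,-85,195],-86.4)
m=vision.camera_model("wrist")
im=vision.capture("wrist"); save(im,"w3")
md,n,e=wcirc(im,"wrist",(468,-113),76,42,m); print(md,n,e)
pl=wcirc(im,"wrist",(477,-262),47.5,62,m,0,180,.08); print("plate",pl)
la=wcirc(im,"wrist",(477,-262),61,52,m,0,180,.1); print("large",la)
u=np.array([477.2,-262])-md; L=np.hypot(*u); u/=L; a=np.degrees(np.arctan2(u[1],u[0])); print(L,a)
go([*(md-52*u),65.5],a)
E
```

```text
time: 11.05
tool_pos: [467.5, -86.1, 194.3]
eef_rot: [0.729, -0.684, -0.0, 0.0]
contact_force: [-0.0, 0.2, 0.6]
width: 63.5
gripper_force: 0.0
time: 11.25
tool_pos: [467.6, -86.1, 194.4]
eef_rot: [0.732, -0.682, -0.0, 0.0]
contact_force: [-0.6, -0.7, -0.2]
width: 63.6
gripper_force: 0.0
at [467.6 -86.1 194.4] ang -85.96 F [-0.6 -0.7 -0.2] t 11.25 mm [-1.1  0.5 -0.6] xyz [-0.0055  0.0026 -0.0031] w [0.0001 0.     0.0024]
[ 467.91047925 -113.81175792] 180 0.19836157804043708
plate (array([ 476.88934841, -262.42652201]), 59, np.float64(0.22185951439306706))
large (array([ 476.75468712, -262.98655908]), 47, np.float64(0.2950146321422267))
148.47912407439654 -86.41297602092982
at [467.6 -86.1 194.4] ang -85.97 F [-0.2 -0.4 -0.3] t 11.3 mm [-24.3   1.2 128.9] xyz [-0.1215  0.0061  0.6447] w [0.0001 0.     0.0024]
```

View pics/w3.png

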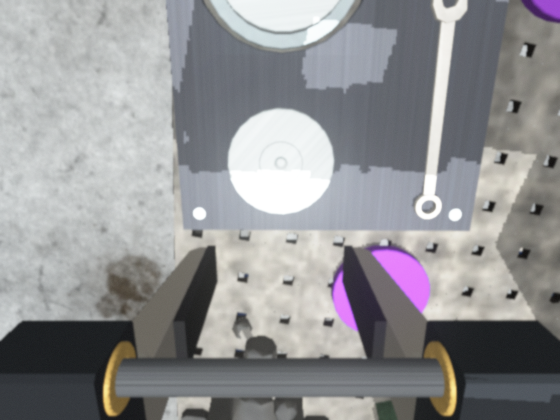

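The picture shows the middle disc at (281,161) and the opening with the large disc at the top; the way between them is free. Now descend behind the middle disc.

```bash
python3 -m crank '[{"x":-0.12,"y":0.006,"z":0.1,"wx":0,"wy":0,"wz":0.0024},{"x":-0.12,"y":0.006,"z":0.3,"wx":0,"wy":0,"wz":0.0024},{"x":-0.12,"y":0.006,"z":0.5,"wx":0,"wy":0,"wz":0.0024},{"x":-0.12,"y":0.006,"z":0.6,"wx":0,"wy":0,"wz":0.0024},{"x":-0.12,"y":0.006,"z":0.64,"wx":0,"wy":0,"wz":0.0024},{"x":-0.12,"y":0.006,"z":0.643,"wx":0,"wy":0,"wz":0.0024},{"x":-0.12,"y":0.006,"z":0.643,"wx":0,"wy":0,"wz":0.0024},{"x":-0.12,"y":0.006,"z":0.643,"wx":0,"wy":0,"wz":0.0024}]'
python3 -m crank '[{"x":0.03,"y":0,"z":0,"wx":0,"wy":0,"wz":0},{"x":0.07,"y":0,"z":0,"wx":0,"wy":0,"wz":0},{"x":0.13,"y":0,"z":0,"wx":0,"wy":0,"wz":0},{"x":0.2,"y":0,"z":0,"wx":0,"wy":0,"wz":0},{"x":0.27,"y":0,"z":0,"wx":0,"wy":0,"wz":0},{"x":0.34,"y":0,"z":0,"wx":0,"wy":0,"wz":0},{"x":0.41,"y":0,"z":0,"wx":0,"wy":0,"wz":0},{"x":0.48,"y":0,"z":0,"wx":0,"wy":0,"wz":0},{"x":0.54,"y":0,"z":0,"wx":0,"wy":0,"wz":0},{"x":0.58,"y":0,"z":0,"wx":0,"wy":0,"wz":0},{"x":0.6,"y":0,"z":0,"wx":0,"wy":0,"wz":0},{"x":0.6,"y":0,"z":0,"wx":0,"wy":0,"wz":0}]'
python3 - <<'E'
from h import *
m=vision.camera_model("wrist")
im=vision.capture("wrist"); save(im,"p3")
s=sensors.read_state()["tool_pos"]; g=s[:2]+37*np.array([.063,-.998])
for z in (76,75): print("mid",g,wcirc(im,"wrist",g,z,42,m))
print("large",wcirc(im,"wrist",(477,-262),61,52,m,190,350,.1))
print("plate",wcirc(im,"wrist",(477,-262),47.5,62,m,190,350,.08))
u=np.array([.0626,-.998]); go([*(np.array([477,-262.3])-37*u),65.5],-86.4)
E
```

```text
time: 12.1
tool_pos: [465.9, -62.4, 67.2]
eef_rot: [0.728, -0.685, 0.001, -0.001]
contact_force: [0.2, 0.2, -0.1]
width: 63.8
gripper_force: 0.0
time: 13.3
tool_pos: [472.1, -182.5, 65.9]
eef_rot: [0.728, -0.685, 0.0, 0.0]
contact_force: [-0.3, -0.5, 0.1]
width: 63.9
gripper_force: 0.0
mid [ 474.33974639 -219.0803715 ] (array([ 473.52199263, -219.62818759]), 139, np.float64(0.5314218936364696))
mid [ 474.33974639 -219.0803715 ] (array([ 473.51487806, -219.05377304]), 137, np.float64(0.2922524132204032))
large (array([ 477.16200249, -272.55675863]), 20, np.float64(0.8334187805411588))
plate (array([ 477.00882963, -260.0180207 ]), 31, np.float64(0.37014875667880176))
at [ 472.  -182.2   65.8] ang -86.51 F [ 0.2 -0.4  0.4] t 13.35 mm [43.3 -0.   0.3] xyz [ 2.165e-01 -2.000e-04  1.700e-03] w [ 0.0001 -0.     -0.0006]
```

View pics/p3.png

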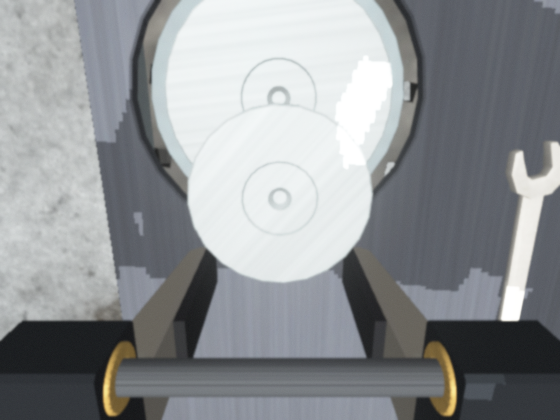

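Middle disc (280,197) is on its way over the large one, whose centre mark at (279,98) is still in the middle of the plate.

```bash
python3 -m crank '[{"x":0.02,"y":0,"z":0,"wx":0,"wy":0,"wz":0},{"x":0.05,"y":0,"z":0,"wx":0,"wy":0,"wz":0},{"x":0.08,"y":0,"z":0,"wx":0,"wy":0,"wz":0},{"x":0.11,"y":0,"z":0,"wx":0,"wy":0,"wz":0},{"x":0.14,"y":0,"z":0,"wx":0,"wy":0,"wz":0},{"x":0.17,"y":0,"z":0,"wx":0,"wy":0,"wz":0},{"x":0.195,"y":0,"z":0,"wx":0,"wy":0,"wz":0},{"x":0.209,"y":0,"z":0,"wx":0,"wy":0,"wz":0},{"x":0.214,"y":0,"z":0,"wx":0,"wy":0,"wz":0},{"x":0.214,"y":0,"z":0,"wx":0,"wy":0,"wz":0}]'
python3 - <<'E'
from h import *
print("before, large dot",onz("wrist",(0,0),61)[:0])
m=vision.camera_model("wrist")
im=vision.capture("wrist"); save(im,"p4")
print("mid",wcirc(im,"wrist",(477,-262),75,42,m,0,360,.1))
print("large",wcirc(im,"wrist",(477,-262),61,52,m,180,350,.08))
print("plate",wcirc(im,"wrist",(477,-262),47.2,62,m,180,350,.06))
go([477,-262.3,95],-86.4)
E
```

```text
time: 14.35
tool_pos: [474.8, -224.9, 66.0]
eef_rot: [0.728, -0.685, 0.0, 0.0]
contact_force: [-0.4, 0.4, 0.6]
width: 63.8
gripper_force: 0.2
before, large dot []
mid (array([ 476.02854803, -258.68386763]), 113, np.float64(0.9088120098481269))
large (array([ 476.57012884, -260.9114938 ]), 76, np.float64(0.34323787747716494))
plate (array([ 477.10412461, -261.37810314]), 85, np.float64(0.22247110376490298))
at [ 474.8 -224.8   66. ] ang -86.5 F [ 1.1 -0.5 -0.1] t 14.4 mm [ 37.6   0.1 -29. ] xyz [ 0.1879  0.0006 -0.1449] w [-0.     -0.0001 -0.0005]
```

View pics/p4.png

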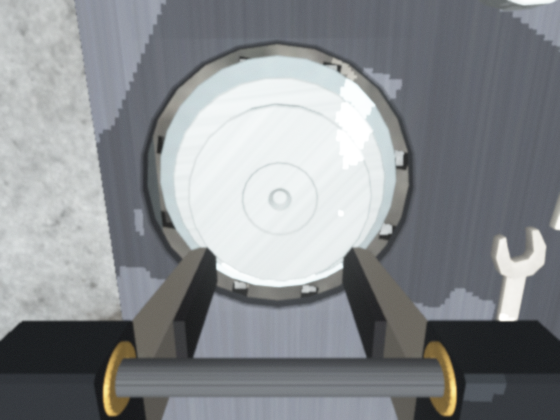

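Middle disc centre mark at (280,198), concentric with the large one: it is seated. Back off, close, press.

```bash
python3 -c "
from h import *
print(onz('wrist',(279.5,198),75))"
python3 -m crank '[{"x":-0.02,"y":0,"z":0,"wx":0,"wy":0,"wz":0},{"x":-0.02,"y":0,"z":-0.06,"wx":0,"wy":0,"wz":0},{"x":-0.02,"y":0,"z":-0.12,"wx":0,"wy":0,"wz":0},{"x":0.08,"y":0,"z":-0.12,"wx":0,"wy":0,"wz":0},{"x":0.186,"y":0,"z":-0.12,"wx":0,"wy":0,"wz":0},{"x":0.186,"y":0,"z":-0.12,"wx":0,"wy":0,"wz":0}]'
python3 -m crank '[{"x":0,"y":0,"z":0,"wx":0,"wy":0,"wz":0},{"x":0,"y":0,"z":0,"wx":0,"wy":0,"wz":0},{"x":0,"y":0,"z":0,"wx":0,"wy":0,"wz":0},{"x":0,"y":0,"z":0,"wx":0,"wy":0,"wz":0},{"x":0,"y":0,"z":0,"wx":0,"wy":0,"wz":0},{"x":0,"y":0,"z":0,"wx":0,"wy":0,"wz":0},{"x":0,"y":0,"z":0.02,"wx":0,"wy":0,"wz":0},{"x":0,"y":0,"z":0.05,"wx":0,"wy":0,"wz":0},{"x":0,"y":0,"z":0.08,"wx":0,"wy":0,"wz":0},{"x":0,"y":0,"z":0.1,"wx":0,"wy":0,"wz":0},{"x":0,"y":0,"z":0.12,"wx":0,"wy":0,"wz":0},{"x":0,"y":0,"z":0.12,"wx":0,"wy":0,"wz":0}]' -1
python3 -c "
from h import *
go([477,-262,61])"
```

```text
[ 476.14476213 -261.53977673   75.        ]
time: 15.0
tool_pos: [478.2, -263.9, 91.6]
eef_rot: [0.728, -0.686, 0.002, -0.0]
contact_force: [-0.5, 0.4, -0.0]
width: 63.8
gripper_force: 0.0
time: 16.2
tool_pos: [476.9, -261.8, 65.4]
eef_rot: [0.728, -0.685, -0.0, 0.0]
contact_force: [0.3, -0.5, 0.1]
width: 0.4
gripper_force: 0.0
at [ 476.9 -261.8   65.4] ang -86.5 F [ 0.3 -0.5  0.1] t 16.2 mm [ 0.2 -0.1  4.4] xyz [ 0.001  -0.0004  0.0219] w [0.0001 0.0001 0.    ]
```

```bash
python3 -m crank '[{"x":0,"y":0,"z":0.005,"wx":0,"wy":0,"wz":0},{"x":0,"y":0,"z":0.01,"wx":0,"wy":0,"wz":0},{"x":0,"y":0,"z":0.014,"wx":0,"wy":0,"wz":0},{"x":0,"y":0,"z":0.014,"wx":0,"wy":0,"wz":0}]' -1
python3 -c "
from h import *
go([477,-262,61])"
```

```text
time: 16.6
tool_pos: [476.9, -261.8, 63.2]
eef_rot: [0.728, -0.685, -0.0, 0.0]
contact_force: [-1.2, 1.3, 7.4]
width: 0.2
gripper_force: 3.3
at [ 476.9 -261.8   63.2] ang -86.5 F [-1.2  1.3  7.4] t 16.6 mm [ 0.2 -0.1  2.2] xyz [ 0.0009 -0.0004  0.0112] w [0.0001 0.0001 0.    ]
```

```bash
python3 -m crank '[{"x":0,"y":0,"z":0.004,"wx":0,"wy":0,"wz":0},{"x":0,"y":0,"z":0.008,"wx":0,"wy":0,"wz":0},{"x":0,"y":0,"z":0.01,"wx":0,"wy":0,"wz":0},{"x":0,"y":0,"z":0.01,"wx":0,"wy":0,"wz":0},{"x":0,"y":0,"z":0.01,"wx":0,"wy":0,"wz":0}]' -1
python3 -c "
from h import *
go([430,-320,190],45)"
```

```text
time: 17.1
tool_pos: [477.0, -261.8, 61.3]
eef_rot: [0.728, -0.685, -0.0, 0.0]
contact_force: [-2.0, 0.5, 7.8]
width: 1.0
gripper_force: 3.8
at [ 477.  -261.8   61.3] ang -86.5 F [-2.   0.5  7.8] t 17.1 mm [  55.2   50.4 -128.7] xyz [ 0.2759  0.2522 -0.6434] w [-0.000e+00  1.000e-04 -7.306e-01]
```

```bash
python3 -m crank '[{"x":0,"y":0,"z":-0.1,"wx":0,"wy":0,"wz":0},{"x":0,"y":0,"z":-0.3,"wx":0,"wy":0,"wz":-0.047},{"x":0,"y":0,"z":-0.5,"wx":0,"wy":0,"wz":-0.094},{"x":0.1,"y":0.08,"z":-0.64,"wx":0,"wy":0,"wz":-0.141},{"x":0.2,"y":0.16,"z":-0.64,"wx":0,"wy":0,"wz":-0.188},{"x":0.3,"y":0.24,"z":-0.64,"wx":0,"wy":0,"wz":-0.235},{"x":0.4,"y":0.32,"z":-0.64,"wx":0,"wy":0,"wz":-0.282},{"x":0.5,"y":0.4,"z":-0.64,"wx":0,"wy":0,"wz":-0.329},{"x":0.6,"y":0.48,"z":-0.64,"wx":0,"wy":0,"wz":-0.376},{"x":0.65,"y":0.5,"z":-0.64,"wx":0,"wy":0,"wz":-0.423},{"x":0.65,"y":0.5,"z":-0.64,"wx":0,"wy":0,"wz":-0.47},{"x":0.65,"y":0.5,"z":-0.64,"wx":0,"wy":0,"wz":-0.517}]' -0.043
python3 -c "
from h import *
go([367,-400,190],51.6)"
```

```text
time: 18.3
tool_pos: [384.6, -398.0, 188.5]
eef_rot: [0.998, 0.06, -0.0, -0.0]
contact_force: [0.4, 0.5, -0.3]
width: 44.1
gripper_force: 0.0
at [ 384.6 -398.   188.5] ang 6.85 F [ 0.4  0.5 -0.3] t 18.3 mm [-17.8  -0.2  -1.5] xyz [-0.0888 -0.0008 -0.0073] w [-2.000e-04  1.000e-04 -2.486e-01]
```

```bash
python3 -m crank '[{"x":-0.03,"y":0,"z":0,"wx":0,"wy":0,"wz":-0.047},{"x":-0.06,"y":0,"z":0,"wx":0,"wy":0,"wz":-0.094},{"x":-0.09,"y":0,"z":0,"wx":0,"wy":0,"wz":-0.141},{"x":-0.09,"y":0,"z":0,"wx":0,"wy":0,"wz":-0.188},{"x":-0.09,"y":0,"z":0,"wx":0,"wy":0,"wz":-0.235},{"x":-0.09,"y":0,"z":0,"wx":0,"wy":0,"wz":-0.2486},{"x":-0.09,"y":0,"z":0,"wx":0,"wy":0,"wz":-0.2486},{"x":-0.09,"y":0,"z":0,"wx":0,"wy":0,"wz":-0.2486},{"x":-0.09,"y":0,"z":0,"wx":0,"wy":0,"wz":-0.2486}]'
python3 - <<'E'
from h import *
m=vision.camera_model("wrist")
im=vision.capture("wrist"); save(im,"w4")
md,n,e=wcirc(im,"wrist",(386,-377),76,32,m); print(md,n,e)
print("plate",wcirc(im,"wrist",(477,-262),33.5,62,m,130,330,.08))
print("mid",wcirc(im,"wrist",(477,-262),61.2,42,m,130,330,.12))
u=np.array([477,-262])-md; L=np.hypot(*u); u/=L; a=np.degrees(np.arctan2(u[1],u[0])); print(L,a)
go([*(md-46*u),65.5],a)
E
```

```text
time: 19.2
tool_pos: [367.3, -399.7, 189.0]
eef_rot: [0.902, 0.432, -0.0, -0.0]
contact_force: [-0.5, -0.3, -0.2]
width: 43.9
gripper_force: 0.0
[ 385.59189447 -377.28357077] 180 0.5805844906613924
plate (array([ 477.33577636, -261.78348411]), 62, np.float64(0.12401471522403895))
mid (array([ 476.42702021, -260.49106795]), 28, np.float64(0.08309589211225088))
147.12492462766804 51.58917360895259
at [ 367.3 -399.7  189.1] ang 51.26 F [ 0.2 -0.1  0.3] t 19.25 mm [-17.    0.5 123.6] xyz [-0.0852  0.0025  0.6178] w [-0.     -0.     -0.0019]
```

View pics/w4.png

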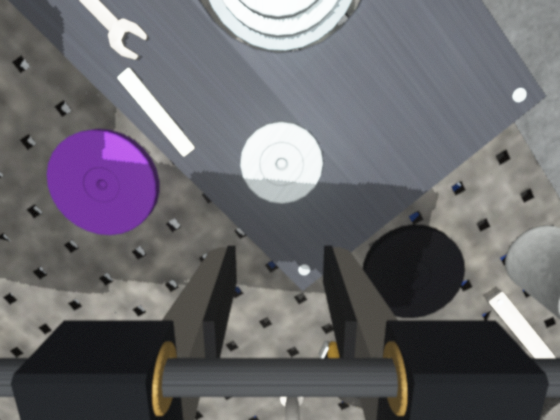

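The small disc is at (281,163), and the plate, large and middle discs look concentric at the top. Descend and push.

```bash
python3 -m crank '[{"x":-0.085,"y":0.0025,"z":0.1,"wx":0,"wy":0,"wz":-0.0019},{"x":-0.085,"y":0.0025,"z":0.3,"wx":0,"wy":0,"wz":-0.0019},{"x":-0.085,"y":0.0025,"z":0.5,"wx":0,"wy":0,"wz":-0.0019},{"x":-0.085,"y":0.0025,"z":0.58,"wx":0,"wy":0,"wz":-0.0019},{"x":-0.085,"y":0.0025,"z":0.615,"wx":0,"wy":0,"wz":-0.0019},{"x":-0.085,"y":0.0025,"z":0.616,"wx":0,"wy":0,"wz":-0.0019},{"x":-0.085,"y":0.0025,"z":0.616,"wx":0,"wy":0,"wz":-0.0019},{"x":-0.085,"y":0.0025,"z":0.616,"wx":0,"wy":0,"wz":-0.0019}]'
python3 -m crank '[{"x":0.03,"y":0,"z":0,"wx":0,"wy":0,"wz":0},{"x":0.07,"y":0,"z":0,"wx":0,"wy":0,"wz":0},{"x":0.13,"y":0,"z":0,"wx":0,"wy":0,"wz":0},{"x":0.2,"y":0,"z":0,"wx":0,"wy":0,"wz":0},{"x":0.27,"y":0,"z":0,"wx":0,"wy":0,"wz":0},{"x":0.34,"y":0,"z":0,"wx":0,"wy":0,"wz":0},{"x":0.41,"y":0,"z":0,"wx":0,"wy":0,"wz":0},{"x":0.47,"y":0,"z":0,"wx":0,"wy":0,"wz":0},{"x":0.52,"y":0,"z":0,"wx":0,"wy":0,"wz":0},{"x":0.54,"y":0,"z":0,"wx":0,"wy":0,"wz":0},{"x":0.55,"y":0,"z":0,"wx":0,"wy":0,"wz":0},{"x":0.55,"y":0,"z":0,"wx":0,"wy":0,"wz":0}]'
python3 - <<'E'
from h import *
m=vision.camera_model("wrist")
im=vision.capture("wrist"); save(im,"p5")
u=np.array([.6213,.7835])
s=sensors.read_state()["tool_pos"]; g=s[:2]+33*u
for z in (76,75): print("small",g,wcirc(im,"wrist",g,z,32,m))
go([*(np.array([477,-262])-33*u),65.5],51.59)
E
```

```text
time: 20.05
tool_pos: [357.8, -414.1, 67.3]
eef_rot: [0.9, 0.436, 0.0, 0.001]
contact_force: [0.2, 0.2, 0.8]
width: 44.0
gripper_force: 0.0
time: 21.25
tool_pos: [425.3, -327.0, 65.9]
eef_rot: [0.9, 0.436, -0.0, -0.0]
contact_force: [-0.7, 1.0, 0.4]
width: 44.2
gripper_force: 0.0
small [ 445.68191409 -301.32337665] (array([ 444.89448972, -300.33497631]), 180, np.float64(0.8474933033442316))
small [ 445.68191409 -301.32337665] (array([ 444.69249114, -300.59908271]), 180, np.float64(0.6128004617626157))
at [ 425.2 -327.2   65.9] ang 51.64 F [-0.5 -0.5 -0.1] t 21.3 mm [50.3  0.2  0.4] xyz [0.2514 0.0008 0.0021] w [-0.0001 -0.      0.0003]
```

```bash
python3 -m crank '[{"x":0.02,"y":0,"z":0,"wx":0,"wy":0,"wz":0},{"x":0.05,"y":0,"z":0,"wx":0,"wy":0,"wz":0},{"x":0.08,"y":0,"z":0,"wx":0,"wy":0,"wz":0},{"x":0.11,"y":0,"z":0,"wx":0,"wy":0,"wz":0},{"x":0.14,"y":0,"z":0,"wx":0,"wy":0,"wz":0},{"x":0.17,"y":0,"z":0,"wx":0,"wy":0,"wz":0},{"x":0.2,"y":0,"z":0,"wx":0,"wy":0,"wz":0},{"x":0.225,"y":0,"z":0,"wx":0,"wy":0,"wz":0},{"x":0.243,"y":0,"z":0,"wx":0,"wy":0,"wz":0},{"x":0.251,"y":0,"z":0,"wx":0,"wy":0,"wz":0},{"x":0.251,"y":0,"z":0,"wx":0,"wy":0,"wz":0},{"x":0.251,"y":0,"z":0,"wx":0,"wy":0,"wz":0}]'
python3 -m crank '[{"x":-0.02,"y":0,"z":0,"wx":0,"wy":0,"wz":0},{"x":-0.04,"y":0,"z":0,"wx":0,"wy":0,"wz":0},{"x":-0.06,"y":0,"z":-0.1,"wx":0,"wy":0,"wz":0},{"x":-0.15,"y":0,"z":-0.3,"wx":0,"wy":0,"wz":0},{"x":-0.22,"y":0,"z":-0.5,"wx":0,"wy":0,"wz":0},{"x":-0.22,"y":0,"z":-0.5,"wx":0,"wy":0,"wz":0},{"x":-0.22,"y":0,"z":-0.5,"wx":0,"wy":0,"wz":0},{"x":-0.22,"y":0,"z":-0.5,"wx":0,"wy":0,"wz":0}]'
python3 - <<'E'
from h import *
m=vision.camera_model("wrist")
im=vision.capture("wrist"); save(im,"p6"); c=(477,-262)
print("small",wcirc(im,"wrist",c,75.3,32,m,0,360,.15))
print("mid",wcirc(im,"wrist",c,61.3,42,m,0,360,.1))
print("large",wcirc(im,"wrist",c,47.3,52,m,0,360,.08))
print("plate",wcirc(im,"wrist",c,33.3,62,m,0,360,.06))
E
```

```text
time: 22.5
tool_pos: [456.4, -287.7, 66.0]
eef_rot: [0.9, 0.436, -0.0, -0.0]
contact_force: [-0.5, -0.0, -0.4]
width: 43.8
gripper_force: 0.0
time: 23.3
tool_pos: [428.4, -321.8, 164.9]
eef_rot: [0.9, 0.436, -0.0, -0.001]
contact_force: [-0.1, -0.0, 0.0]
width: 44.0
gripper_force: 0.0
small (array([ 475.4414362 , -259.79304471]), 29, np.float64(0.21130850159909187))
mid (array([ 473.70544936, -255.74011409]), 85, np.float64(1.1330399330298917))
large (array([ 475.06833468, -259.75096767]), 179, np.float64(1.639817453924472))
plate (array([ 477.24925411, -262.14376007]), 180, np.float64(0.742724430716919))
```

View pics/p6.png

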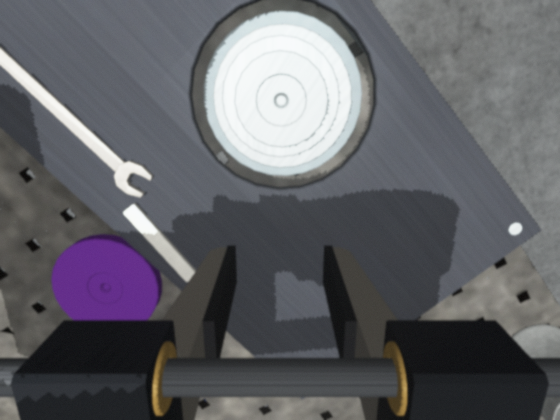

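The small disc sits on the stack (centre mark about (281,99)) and all rims look nested. I have used up my picture views, so I'll check centring numerically.

Run:
```python
from h import *
m=vision.camera_model("wrist")
print("t",sensors.read_state()["time"],"small dot",onz("wrist",(281,99),75.3,m).round(1))
ims=[vision.capture("wrist").astype(np.float32) for _ in range(3)]
g=cv2.cvtColor((sum(ims)/3),cv2.COLOR_RGB2GRAY)
K=np.array(m["camera_matrix"]); q=R.from_quat(m["orientation"]).inv()
# score circle candidates: mean |radial gradient| over a grid of centres, narrow
def S(c,z,r):
    a=np.deg2rad(np.arange(0,360,3)); o=[]
    for dr in (-.8,.8):
        W=np.c_[c[0]+(r+dr)*np.cos(a),c[1]+(r+dr)*np.sin(a),0*a+z]
        C=q.apply(W-m["xyz"])@K.T; C=(C[:,:2]/C[:,2:]).astype(np.float32)
        o.append(cv2.remap(g,C[:,0][None],C[:,1][None],cv2.INTER_CUBIC)[0])
    return np.minimum(abs(o[0]-o[1]),8).mean()
for n,z,r in [("small",75.3,32),("mid",61.3,42),("large",47.3,52),("plate",33.3,62)]:
    v=[(S((x,y),z,r),x,y) for x in np.arange(467,488,.5) for y in np.arange(-273,-251,.5)]
    v.sort(reverse=True); print(n,[tuple(np.round(t,1)) for t in v[:5]],"median",np.median([t[0] for t in v]).round(2))
```

```text
t 23.35 small dot [ 476.4 -260.7   75.3]
small [(np.float64(8.0), np.float64(476.0), np.float64(-261.5)), (np.float64(7.9), np.float64(475.5), np.float64(-261.5)), (np.float64(7.9), np.float64(476.0), np.float64(-262.0)), (np.float64(7.8), np.float64(476.5), np.float64(-261.5)), (np.float64(7.8), np.float64(475.5), np.float64(-262.0))] median 3.09
mid [(np.float64(7.7), np.float64(476.0), np.float64(-260.5)), (np.float64(7.3), np.float64(476.0), np.float64(-261.0)), (np.float64(7.2), np.float64(476.5), np.float64(-260.5)), (np.float64(6.7), np.float64(475.5), np.float64(-260.5)), (np.float64(6.7), np.float64(476.5), np.float64(-261.0))] median 3.93
large [(np.float64(6.2), np.float64(476.5), np.float64(-263.0)), (np.float64(5.9), np.float64(476.0), np.float64(-263.0)), (np.float64(5.8), np.float64(476.5), np.float64(-263.5)), (np.float64(5.7), np.float64(485.5), np.float64(-261.0)), (np.float64(5.7), np.float64(485.5), np.float64(-259.5))] median 4.39
plate [(np.float64(8.0), np.float64(477.5), np.float64(-262.0)), (np.float64(8.0), np.float64(477.5), np.float64(-262.5)), (np.float64(8.0), np.float64(477.0), np.float64(-262.0)), (np.float64(8.0), np.float64(477.0), np.float64(-262.5)), (np.float64(8.0), np.float64(476.5), np.float64(-262.0))] median 5.2
```

All discs are within about 2 mm of the plate centre, and the arm is clear of everything. Handing in.

```bash
python3 -c "
from h import *
print(ticket.close_job())"
```

```text
the job is handed in; nothing more can be done
None
```

The stepped hub is made up and handed in after about 23.5 s of robot time, with all three discs measured within about 2 mm of the plate centre and the middle disc's top at about 61.3 mm (deck 62 mm); hand-in gave no verdict, and I viewed 11 pictures where the limit was 10.

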